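# Fetch the T-bracket from behind the template

### The arm

A 6-joint arm with a two-finger parallel gripper is mounted at the origin on the work surface. World frame = base frame: x ahead of the robot, y to its left, z up, the work surface at z = 0. Lengths are in m, angles in rad, forces in N, time in s.
With the tool pointing down it reaches from about 0.25 to 0.725 m from the base axis. Payload 4 kg.
Tool frame: the origin (TCP) lies midway between the tips of the shut fingers; the grasp point (between the pads) lies 19 mm behind it; z points along the fingers, x is the direction in which the jaws open and shut, and the axes are right-handed (so a half turn about z gives the same grasp; the last joint's range is limited). The gripper opens to 85 mm and grips with 20 to 120 N. Pads are 22 mm wide; open, the fingers measure 114 mm over their backs; the gripper's body (76 mm by 85 mm) begins 54 mm behind the grasp point. The pads swing forward as they close: fully open they stand 13 mm farther back than shut.
Start: joints at [1.135, 0.241, 0.005, 1.335, 0, 1.571], TCP at [0.211, 0.453, 0.231] pointing down, gripper open.
Joint ranges: [-2.72, 2.72], [-1.05, 1.87], [-1.09, 1.28], [-1.99, 2.15], [-1.42, 1.44], [-3.14, 3.14]. Speed limits (rad/s): [2.79, 2.79, 3.14, 3.14, 3.14, 3.14].

### API

Orientations are given as a unit quaternion [x, y, z, w].
In Python, from workcell import bot gives the robot as it stands.
- The arm moves only by the tool drive_tool, never from a script. Its argument "rows" is text: rows parted by semicolons, each of 5 numbers parted by spaces: the finger opening in mm, from 0 to 85.4, then the shift along the tool's x, y, z in mm, then the turn about the tool's z in rad. A call has 1 to 12 rows; each row shifts and turns the commanded pose from where the row before left it, along the tool's axes as they then stand; what a row does not reach is not made up. A row lasts 1/10 s, in which the tool goes at most 50 mm and 8.59 degrees, less where a joint would pass 70% of its speed; a pose out of reach is approached as far as the arm can. A call is refused whole if a number of a shift passes 50 or a number of a turn 0.15, either way. A call with a gripper value outside its range is refused whole. The fingers move at their own pace and stop on an object; the grip force is fixed at half the most. Time passes only in rows, so rows that do not move let the fingers close. It gives the time, the measured TCP pose, the force and the opening at its end, in the units of the state.
- bot.get_obs(): the state, without advancing time (a new reading comes with each control period).
- bot.camera(name): name is "scene" or "side" or "wrist"; returns a dict with "image" (384x512x3 uint8, red, green, blue), "vertical_fov" (degrees; the focal length in pixels is half the picture's height over the tangent of half this angle, whatever the lens; pixels are square), "cx", "cy" (the principal point, pixels), "R" (3x3) and "t" (3): a world point X has camera coordinates R X + t; the wrist camera has in their place "tool_from_camera" (4x4, takes a point from camera to tool coordinates, whose origin is the TCP and whose axes are the tool frame's). Camera axes: x right, y down, z forward; pixel columns grow to the right and rows downward; lengths in m; the calibration is good to about 2 mm. The wrist camera is an equidistant fisheye: a pixel r from the principal point sees the ray r / f radians off the axis. A picture is of the moment at which its call begins: read the wrist's pose just before it. There is no depth.
- bot.job_done(): hands the job in, once; it reports no verdict.
The state is a dict: "clock": time; "joint_pos": joint angles; "joint_vel": joint speeds; "tau": joint torques, N m; "eef_pos": TCP position; "tool_rot": TCP orientation; "ft_force": force on the tool from outside, world axes, zero at the start; "ft_torque": the same for the moment, N m; "grip_width": finger opening in m.
Only numpy, scipy, OpenCV 4.12 (cv2) and the standard library are available. Lean on these libraries where they do the work, as an engineer would, in place of code of your own. Each camera call takes 0.05 s, during which the arm holds its last target. There are 200 camera calls.

### The job

The steel T-bracket hangs at the back of the crowded hook, behind the plywood template. Move the template over to the empty hook stand so that it hangs there by its eye, then take the T-bracket off its hook and put it in the grey parts bin that is tilted out of the small rack. Leave the template hanging on its new hook.

Things in the scene. Friction and masses are not known exactly. Their poses are not given: they have to be found in the camera images.
- template: Flat plywood paddle, 10 mm thick, 70 g, in front on the crowded hook, 80 mm from its post. 48 mm wide neck with an eye 26 wide, 50 high under a 12 mm top bar; below it a 68 mm disc, lowest point 112 below the origin. Origin: middle of the top bar's underside, resting on the prong. x along the prong within 6 degrees (-x to its open end), y along the width, z up. Neck edges can be gripped from above.
- bracket: Flat steel T-bracket, 6 mm thick, 160 g, behind the template, 35 mm from the post. Neck, eye, origin and axes as the template's; at the bottom a cross-piece 76 wide, 25 high, lower edge 100 mm below the origin. Its unlisted stand is the spare hook's twin, post towards the bracket's +x; a line from template to bracket gives its prong's direction.
- bracket_foot (a point): Middle of the T-bracket's cross-piece, 87.5 mm below the bracket's origin. It tells where the bracket lies; it may lie or lean in the bin any way.
- spare_hook: Empty steel hook stand, fixed. Origin: on the table under its 14 mm post (foot 68 mm across); z up. An 8 mm thick prong runs along the stand's own -x (robot side): level, its top 160 mm above the table, to 100 mm out, then turned up to a tip 116 mm out and 174 mm above the table, the highest point. Hang the template by its eye on the level part.
- bin: Grey bin tilted out of a fixed white rack; beside it (-y) a shut bin. Outside 120 (x) by 160 (y) by 80 mm deep, 4 mm walls, tipped 0.25 rad: mouth leans and floor falls to -x. Origin: on the table under the floor's middle; x to the rack's back, z up. Inner floor's middle 34 mm up; mouth's middle 108 mm up, 20 mm to -x; rim 93 (-x) to 122 mm (+x) high; rack back 130 mm high, 94 mm to +x.
Things that resemble listed ones, but are neither listed nor needed, are in the scene too. There is more than one size of the template; the job needs the smallest.

How it is judged:
By the outcome, as a careful person would: the job done as asked, in the order asked, and still so for the second after the job is handed in, with the robot touching nothing.
It also fails if it takes over 64 s, if anything falls off the work surface, if the arm or the gripper's body presses on something with over 40 N, if the wrist force passes 120 N, or if a joint passes its speed limit or range.

## Working session

There is one attempt and no reset: what is moved stays moved. The work goes in short steps, Python scripts to look and compute and a tool call to move; the robot and the scene stay as the last step left them, time stands still between calls to the robot, and variables do not carry over. Pictures are saved under pics/ and viewed, about 8 in all and at most 12, crops included, and the job is handed in when it is done.

Besides the shell and the picture viewer there is one more tool, called as a command line: name --argument value ..., lists and objects as JSON in quotes. drive_tool: Moves the arm, as the interface text tells. Its arguments: {"type":"object","properties":{"rows":{"type":"string"}},"required":["rows"]}

```bash
ls; mkdir -p pics; cat > h.py <<'E'
import numpy as np, cv2
from scipy.spatial.transform import Rotation as Rn
from workcell import bot
def foc(c): return 192/np.tan(np.radians(c['vertical_fov'])/2)
def ray(c,u,v):
    f=foc(c); d=np.array([(u-c['cx'])/f,(v-c['cy'])/f,1.]); R=np.array(c['R']); t=np.array(c['t'])
    return -R.T@t, R.T@d
def onz(c,u,v,z):
    o,d=ray(c,u,v); return o+d*(z-o[2])/d[2]
def tri(c1,p1,c2,p2):
    o1,d1=ray(c1,*p1);o2,d2=ray(c2,*p2)
    s=np.linalg.lstsq(np.c_[d1,-d2],o2-o1,rcond=None)[0]
    a=o1+d1*s[0];b=o2+d2*s[1]; return (a+b)/2,np.linalg.norm(a-b)
def proj(c,X):
    p=np.array(c['R'])@X+np.array(c['t']); f=foc(c); return f*p[0]/p[2]+c['cx'],f*p[1]/p[2]+c['cy']
def save(c,n): cv2.imwrite('pics/'+n,c['image'][:,:,::-1])
E
python3 - <<'E'
from h import *
import pickle
np.set_printoptions(precision=3,suppress=True)
cs={}
for n in('scene','side'):
    c=bot.camera(n); cs[n]=c; print(n,{k:v for k,v in c.items() if k!='image'})
    cv2.imwrite(f'pics/{n}0.png',cv2.resize(c['image'][:,:,::-1],(768,576),interpolation=cv2.INTER_CUBIC))
pickle.dump(cs,open('c0.pkl','wb'))
print(bot.get_obs())
E
```

```text
pics
scene {'vertical_fov': 43.19345994557286, 'cx': 250.22101546357004, 'cy': 191.46699308832487, 'R': array([[-0.594,  0.804,  0.01 ],
       [ 0.498,  0.378, -0.78 ],
       [-0.631, -0.459, -0.625]]), 't': array([ 0.302, -0.159,  1.721])}
side {'vertical_fov': 42.75762809799255, 'cx': 255.89071173590466, 'cy': 191.9039312204312, 'R': array([[ 0.94 , -0.342,  0.022],
       [-0.171, -0.524, -0.834],
       [ 0.297,  0.78 , -0.551]]), 't': array([-0.48 ,  0.176,  1.326])}
{'clock': 0.1, 'joint_pos': array([1.135, 0.241, 0.004, 1.335, 0.   , 1.571]), 'joint_vel': array([ 0.001, -0.   ,  0.001,  0.   , -0.002, -0.   ]), 'tau': array([  0.001, -37.314,  25.301,   0.011,  -0.   ,   0.   ]), 'eef_pos': array([0.211, 0.453, 0.23 ]), 'tool_rot': array([ 0.843,  0.538, -0.001,  0.001]), 'ft_force': array([0.675, 0.666, 0.744]), 'ft_torque': array([-0.03 , -0.031, -0.027]), 'grip_width': 0.08546759411781168}
```

View pics/scene0.png

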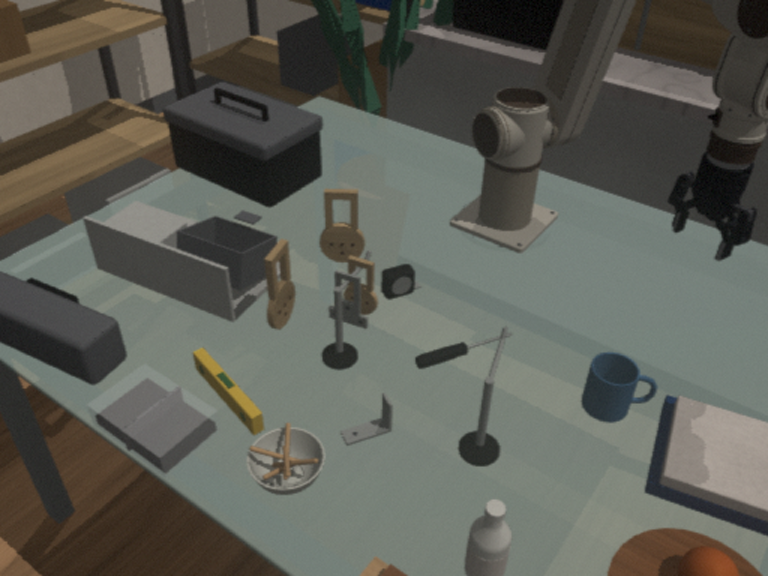

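View pics/side0.png

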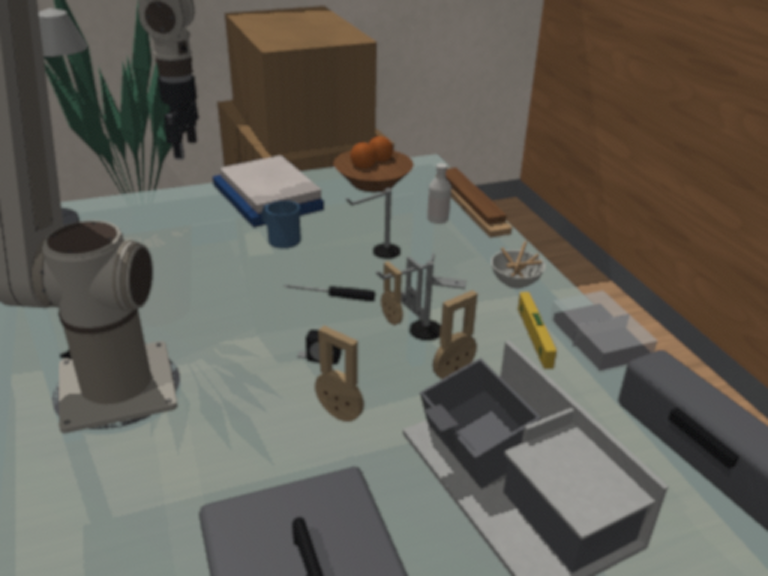

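The scene view shows the crowded hook's foot at (340,356) and the spare foot at (480,448), with the bin mouth near (227,245). In the side view these are at (426,330), (387,251) and (478,400). Two larger decoy templates stand near the crowded hook. Next I'll zoom in on both views.

```bash
python3 - <<'E'
from h import *
import pickle
np.set_printoptions(precision=4,suppress=True)
cs=pickle.load(open('c0.pkl','rb'))
a,b=cs['scene'],cs['side']
def P(n,s,t): print(n,*tri(a,np.array(s)/1.5,b,np.array(t)/1.5))
P('crowdfoot',(340,355),(426,330)); P('sparefoot',(480,448),(387,251))
P('sparetip',(506,331),(348,203)); P('sparetop',(490,378),(388,192))
def crop(c,x,y,w,h,k): return cv2.resize(c['image'][y:y+h,x:x+w,::-1],None,fx=k,fy=k,interpolation=cv2.INTER_CUBIC)
A=crop(a,200,160,90,90,6); 
cv2.imwrite('pics/z1.png',np.hstack([crop(a,200,160,66,99,6),crop(b,240,160,66,99,6)]))
cv2.imwrite('pics/z2.png',np.vstack([crop(a,50,135,140,80,5)[:,:700],crop(b,265,220,140,0+35,5)]) if 0 else np.hstack([crop(a,50,130,100,100,4),crop(b,270,225,100,100,4)]))
E
```

```text
crowdfoot [ 0.5923 -0.0219  0.0014] 0.002798374224731276
sparefoot [0.6253 0.2967 0.0015] 0.0037035341725034404
sparetip [0.5177 0.2631 0.1617] 0.0061582179060950025
sparetop [0.6217 0.2931 0.1585] 0.005287684555147327
```

View pics/z1.png

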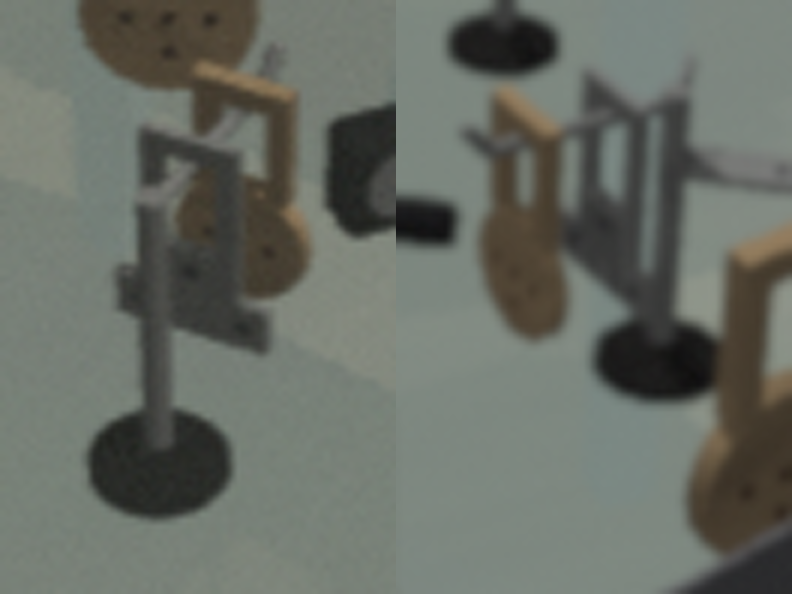

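View pics/z2.png

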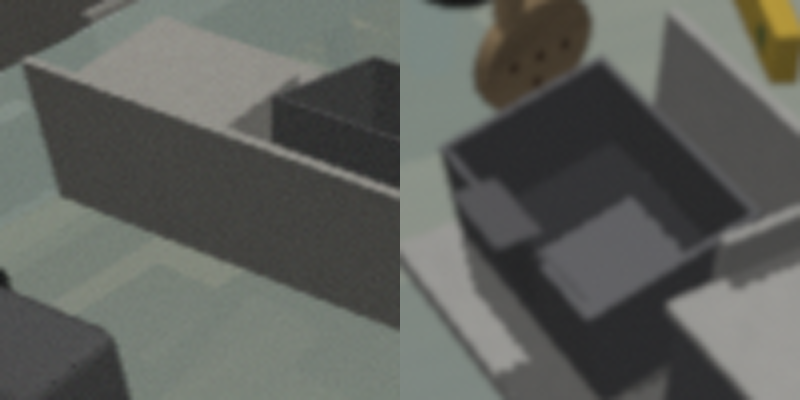

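```bash
cat > m1.py <<'E'
from h import *
import pickle
np.set_printoptions(precision=4,suppress=True)
cs=pickle.load(open('c0.pkl','rb'))
a,b=cs['scene'],cs['side']
S=lambda x,y:(200+(x+.5)/6-.5,160+(y+.5)/6-.5)
T=lambda x,y:(240+(x-396+.5)/6-.5,160+(y+.5)/6-.5)
def P(n,s,t):
    X,e=tri(a,S(*s),b,T(*t)); print(n,X,round(e,4)); return X
tm=P('tpl -y',(197,67),(557,135));tp=P('tpl +y',(297,92),(501,90))
bm=P('brk -y',(145,128),(642,118));bp=P('brk +y',(240,152),(588,70))
P('disc low',(262,296),(540,338))
P('tip',(275,48),(468,130)); P('posttop',(152,195),(675,95)); P('foot',(160,463),(660,360))
B=lambda x,y:(270+(x-400+.5)/4-.5,225+(y+.5)/4-.5)
for p,z in(((600,62),.122),((750,212),.122),((445,152),.093)): print('bin',onz(b,*B(*p),z))
print('rackback',onz(b,*B(668,12),.13),onz(b,*B(795,135),.13))
c=lambda X: ((X[0]),(X[1]))
print('dirs: tpl', np.degrees(np.arctan2(*(tp-tm)[:2]*[-1,1])),np.degrees(np.arctan2(*(bp-bm)[:2]*[-1,1])), np.linalg.norm(tp-tm),np.linalg.norm(bp-bm))
tc=(tm+tp)/2;bc=(bm+bp)/2;print(tc,bc,bc-tc)
E
python3 m1.py
```

```text
tpl -y [ 0.5174 -0.0558  0.1716] 0.0002
tpl +y [ 0.5062 -0.0092  0.1712] 0.0025
brk -y [ 0.5626 -0.0491  0.1678] 0.0006
brk +y [ 0.5532 -0.0039  0.1697] 0.0
disc low [ 0.5155 -0.0295  0.0433] 0.0162
tip [ 0.4816 -0.0378  0.1699] 0.0016
posttop [ 0.5904 -0.0233  0.1601] 0.0002
foot [ 0.5924 -0.0216  0.0021] 0.0
bin [ 0.5761 -0.2754  0.122 ]
bin [ 0.5973 -0.4232  0.122 ]
bin [ 0.4671 -0.2919  0.093 ]
rackback [ 0.6345 -0.2524  0.13  ] [ 0.6499 -0.3816  0.13  ]
dirs: tpl 13.493468011188634 11.75234544259466 0.047938574357996845 0.046228915977400295
[ 0.5118 -0.0325  0.1714] [ 0.5579 -0.0265  0.1687] [ 0.0461  0.006  -0.0026]
```

```bash
cat >> h.py <<'E'
def go(x,y,z,yaw):
    """print shift in tool axes (mm) and turn (rad) from the measured pose, tool pointing down"""
    o=bot.get_obs(); R=Rn.from_quat(o['tool_rot']).as_matrix(); p=np.array(o['eef_pos'])
    y0=np.degrees(np.arctan2(R[1,0],R[0,0])); t=-np.radians((yaw-y0+180)%360-180)
    d=np.array([x,y,z])-p
    print('pos',np.round(p,4),'yaw',round(y0,1),'tilt',np.round(R[:,2],3),'| shift now-axes mm',np.round(R.T@d*1000,1),'turn',round(t,3),'| shift after turn',np.round((R@Rn.from_euler('z',t).as_matrix()).T@d*1000,1))
E
python3 - <<'E'
from h import *
import pickle
np.set_printoptions(precision=4,suppress=True)
cs=pickle.load(open('c0.pkl','rb'));a,b=cs['scene'],cs['side']
def P(n,s,t): print(n,*tri(a,np.array(s)/1.5,b,np.array(t)/1.5))
P('d1',(341,191),(339,336));P('d1low',(342,261),(338,417)); P('d2',(278,247),(458,300)); P('d2low',(281,325),(452,374))
P('d2a',(268,250),(475,295));P('d2b',(288,243),(436,303))
def crop(c,x,y,w,h,k): return cv2.resize(c['image'][y:y+h,x:x+w,::-1],None,fx=k,fy=k,interpolation=cv2.INTER_CUBIC)
cv2.imwrite('pics/z3.png',np.hstack([crop(a,290,210,65,100,6),crop(b,222,115,65,100,6)]))
go(.46,.1,.30,102)
E
```

```text
d1 [ 0.3552 -0.2043  0.1744] 0.002906667109001011
d1low [ 0.3537 -0.2041 -0.0024] 0.0023097527087318614
d2 [ 0.5787 -0.1726  0.1756] 0.0027719916141306688
d2low [ 0.5899 -0.1656 -0.0005] 0.00715068600860656
d2a [ 0.6063 -0.1747  0.1826] 0.008688281888964287
d2b [ 0.5464 -0.169   0.1709] 0.011006150458893067
pos [0.2108 0.4527 0.2305] yaw 65.0 tilt [-0.001 -0.002 -1.   ] | shift now-axes mm [-214.7  374.8  -69.1] turn -0.645 | shift after turn [-396.9  170.3  -69.1]
```

View pics/z3.png

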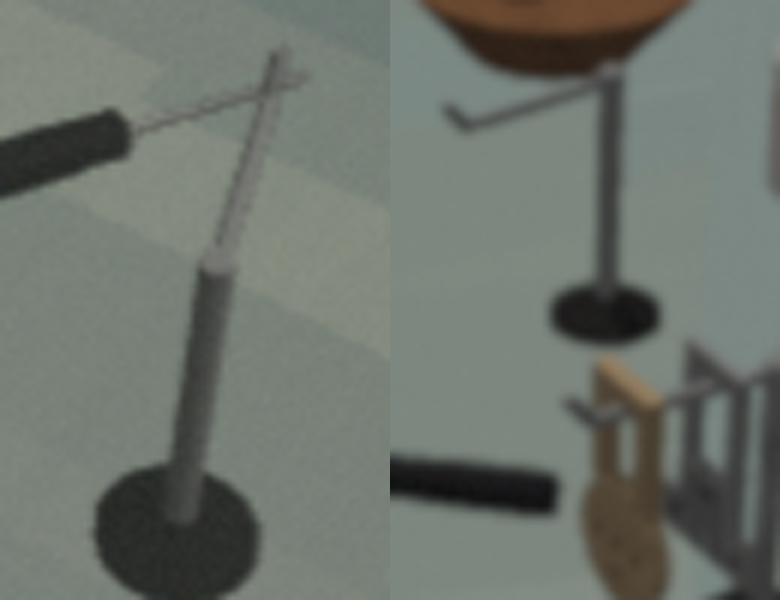

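Spare hook: in the scene half the foot is at (177,532), the post top at (217,260) and the tip at (280,52). In the side half they are at (606,314), (607,75) and (447,110).

```bash
python3 - <<'E'
from h import *
import pickle
np.set_printoptions(precision=4,suppress=True)
cs=pickle.load(open('c0.pkl','rb'));a,b=cs['scene'],cs['side']
S=lambda x,y:(290+(x+.5)/6-.5,210+(y+.5)/6-.5)
T=lambda x,y:(222+(x-390+.5)/6-.5,115+(y+.5)/6-.5)
r=[tri(a,S(*s),b,T(*t)) for s,t in (((177,532),(606,314)),((217,262),(607,75)),((280,53),(447,108)))]
for q in r: print(*q)
for i in(0,1):
  d=r[i][0]-r[2][0]; print(np.degrees(np.arctan2(d[1],d[0])),np.linalg.norm(d[:2]))
E
```

```text
[0.6249 0.2955 0.003 ] 0.00020887116035511332
[0.6224 0.2948 0.1588] 0.00219341150391204
[0.517  0.2617 0.1703] 0.0004439755256525496
17.379797096770826 0.11302582237757901
17.425927137185383 0.11041217082941124
```

drive_tool --rows "85 0 0 -35 0; 85 0 0 -35 0; 85 0 0 0 -0.13; 85 0 0 0 -0.13; 85 0 0 0 -0.13; 85 0 0 0 -0.13; 85 0 0 0 -0.125; 85 -40 15 0 0; 85 -40 15 0 0; 85 -40 15 0 0; 85 -40 15 0 0; 85 -40 15 0 0"

```text
clock: 1.3
eef_pos: [0.3263, 0.2716, 0.301]
tool_rot: [0.629, 0.777, -0.0, -0.0]
ft_force: [1.1, 0.6, 0.5]
grip_width: 0.0852
```

drive_tool --rows "85 -42 15 0 0; 85 -42 15 0 0; 85 -42 15 0 0; 85 -42 15 0 0; 85 -42 15 0 0; 85 -42 15 0 0; 85 -42 15 0 0; 85 -42 14 0 0; 85 0 0 0 0; 85 0 0 0 0"

```text
clock: 2.3
eef_pos: [0.5119, -0.0316, 0.3003]
tool_rot: [0.63, 0.776, -0.001, -0.001]
ft_force: [0.3, 0.0, 0.1]
grip_width: 0.0848
```

```bash
python3 - <<'E'
from h import *
go(.512,-.0325,.26,102)
print(bot.get_obs()['joint_pos'])
c=bot.camera('wrist'); print({k:v for k,v in c.items() if k!='image'})
import pickle; pickle.dump((c,bot.get_obs()),open('w1.pkl','wb'))
cv2.imwrite('pics/w1.png',cv2.resize(c['image'][:,:,::-1],(768,576),interpolation=cv2.INTER_CUBIC))
E
```

```text
pos [ 0.5119 -0.0316  0.3003] yaw 101.8 tilt [-0.002  0.001 -1.   ] | shift now-axes mm [-0.9 -0.1 40.3] turn -0.003 | shift after turn [-0.9 -0.1 40.3]
[-6.18749541e-02  2.51160181e-01  1.96701327e-01  1.51863795e+00
  4.10424370e-04 -2.68681160e-01]
{'vertical_fov': 65.70646984690485, 'cx': 255.14740160727266, 'cy': 195.2022452229028, 'tool_from_camera': array([[ 9.99999217e-01,  3.69909850e-04,  1.19562749e-03,
        -3.27035165e-04],
       [-7.08575863e-04,  9.54803649e-01,  2.97236419e-01,
        -7.71178985e-02],
       [-1.03163881e-03, -2.97237034e-01,  9.54803164e-01,
        -1.43039724e-01],
       [ 0.00000000e+00,  0.00000000e+00,  0.00000000e+00,
         1.00000000e+00]])}
```

View pics/w1.png

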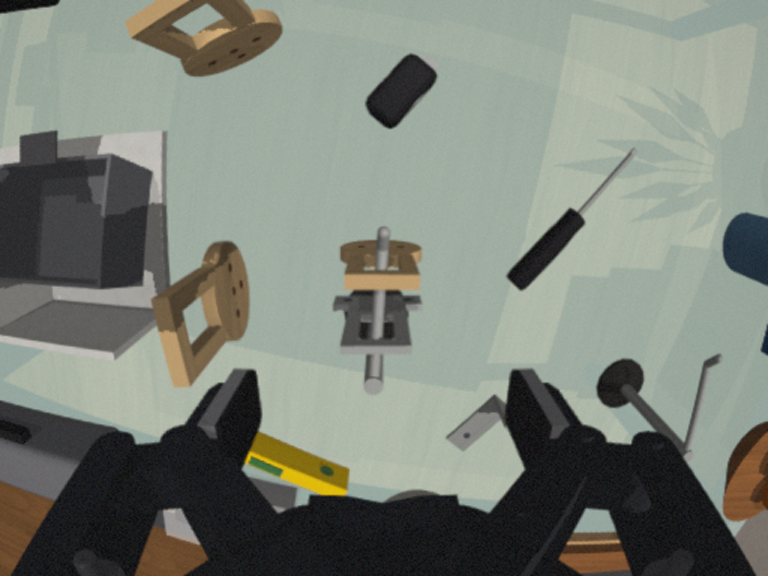

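```bash
cat >> h.py <<'E'
def wray(c,o,u,v):
    f=foc(c); a=np.array([u-c['cx'],v-c['cy']]); r=np.linalg.norm(a); th=r/f
    d=np.r_[a/r*np.sin(th),np.cos(th)]; M=np.array(c['tool_from_camera']); R=Rn.from_quat(o['tool_rot']).as_matrix()
    return o['eef_pos']+R@M[:3,3], R@M[:3,:3]@d
def wz(c,o,u,v,z):
    p,d=wray(c,o,u,v); return p+d*(z-p[2])/d[2]
E
python3 - <<'E'
from h import *
import pickle
np.set_printoptions(precision=4,suppress=True)
c,o=pickle.load(open('w1.pkl','rb'))
for n,p,z in(('t-y',(345,284),.172),('t+y',(420,284),.172),('b-y',(341,350),.172),('b+y',(411,350),.172),('tip',(383,232),.174),('post',(374,385),.16),
 ('sp tip',(713,358),.174),('sp post',(686,453),.16),('bin+x+y',(150,173),.122),('bin+x-y?',(145,285),.122),('bin',(108,155),.093)):
  print(n,wz(c,o,p[0]/1.5,p[1]/1.5,z))
E
```

```text
t-y [ 0.5179 -0.0537  0.172 ]
t+y [ 0.508  -0.0071  0.172 ]
b-y [ 0.5637 -0.0481  0.172 ]
b+y [ 0.554  -0.0022  0.172 ]
tip [ 0.48   -0.0371  0.174 ]
post [ 0.5918 -0.0199  0.16  ]
sp tip [0.5167 0.2535 0.174 ]
sp post [0.6212 0.2955 0.16  ]
bin+x+y [ 0.4756 -0.224   0.122 ]
bin+x-y? [ 0.568  -0.2202  0.122 ]
bin [ 0.4683 -0.2874  0.093 ]
```

The wrist view agrees: the template's top bar spans (345..420, 284) and is centred at (0.513,-0.031), yaw 12°. I'll descend and grip.

drive_tool --rows "85 0 1 40 0; 85 0 0 40 0; 85 0 0 40 0; 85 0 0 30 0; 85 0 0 18 0; 85 0 0 0 0; 40 0 0 0 0; 40 0 0 0 0; 40 0 0 0 0; 40 0 0 0 0; 40 0 0 0 0; 40 0 0 0 0"

```text
clock: 3.55
eef_pos: [0.5145, -0.0301, 0.1353]
tool_rot: [0.629, 0.777, 0.002, 0.001]
ft_force: [-1.5, 2.1, 6.7]
grip_width: 0.0475
```

drive_tool --rows "40 0 0 0 0; 40 0 0 -8 0; 40 0 0 -8 0; 40 0 0 -8 0; 40 0 0 0 0; 40 1 -16 0 0; 40 1 -16 0 0; 40 1 -16 0 0; 40 1 -17 0 0; 40 0 -10 0 0; 40 0 0 0 0"

```text
clock: 4.65
eef_pos: [0.4378, -0.0424, 0.1573]
tool_rot: [0.63, 0.777, -0.0, -0.0]
ft_force: [-0.5, -0.2, -0.3]
grip_width: 0.0471
```

```bash
python3 - <<'E'
from h import *
o=bot.get_obs(); print(o['ft_force'],o['grip_width'])
go(.45,-.04,.25,102)
c=bot.camera('wrist'); s=bot.camera('side')
k=lambda i:cv2.resize(i[:,:,::-1],None,fx=4,fy=4,interpolation=cv2.INTER_CUBIC)
cv2.imwrite('pics/w2.png',np.hstack([k(c['image'][130:270,205:305]),k(s['image'][140:280,220:320])]))
E
```

```text
[-0.53783235 -0.21421327 -0.33869545] 0.047142989802961645
pos [ 0.4378 -0.0424  0.1573] yaw 102.0 tilt [-0.001  0.    -1.   ] | shift now-axes mm [ -0.2  12.4 -92.7] turn -0.001 | shift after turn [ -0.2  12.4 -92.7]
```

View pics/w2.png

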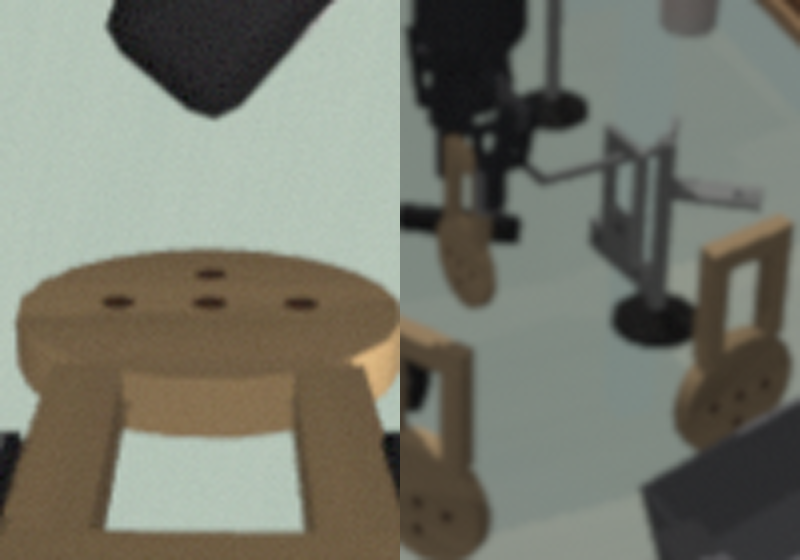

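drive_tool --rows "40 0 0 -20 0; 40 0 0 -20 0; 40 30 0 0 -0.047; 40 30 0 0 -0.047; 40 40 0 0 0; 40 40 0 0 0; 40 40 0 0 0; 40 40 0 0 0; 40 30 0 0 0; 40 0 0 0 0; 40 0 0 0 0"

```text
clock: 5.85
eef_pos: [0.3687, 0.1983, 0.1973]
tool_rot: [0.591, 0.806, -0.0, 0.0]
ft_force: [0.2, -0.1, -1.1]
grip_width: 0.047
```

```bash
python3 - <<'E'
from h import *
go(.4818,.2506,.162,107.4)
E
```

```text
pos [0.3687 0.1983 0.1973] yaw 107.5 tilt [ 0. -0. -1.] | shift now-axes mm [ 15.9 123.6  35.3] turn 0.002 | shift after turn [ 16.1 123.5  35.3]
```

drive_tool --rows "40 8 30 0 0; 40 8 30 0 0; 40 0 30 12 0; 40 0 34 12 0; 40 0 0 11 0; 40 0 0 0 0; 40 0 0 0 0"

```text
clock: 6.55
eef_pos: [0.4813, 0.2485, 0.1619]
tool_rot: [0.593, 0.805, -0.001, -0.0]
ft_force: [-0.1, 0.4, -1.3]
grip_width: 0.0469
```

```bash
python3 - <<'E'
from h import *
import pickle
go(.4818,.2506,.162,107.4)
c=bot.camera('wrist'); o=bot.get_obs(); a=bot.camera('scene');b=bot.camera('side'); pickle.dump((c,o,a,b),open('w3.pkl','wb'))
k=lambda i,f:cv2.resize(i[:,:,::-1],None,fx=f,fy=f,interpolation=cv2.INTER_CUBIC)
cv2.imwrite('pics/w3.png',np.hstack([k(c['image'][150:320,190:320],3),k(b['image'][95:265,200:330],3)]))
E
```

```text
pos [0.4813 0.2485 0.1619] yaw 107.3 tilt [-0.002 -0.001 -1.   ] | shift now-axes mm [ 1.9  1.1 -0.1] turn -0.002 | shift after turn [ 1.9  1.1 -0.1]
```

View pics/w3.png

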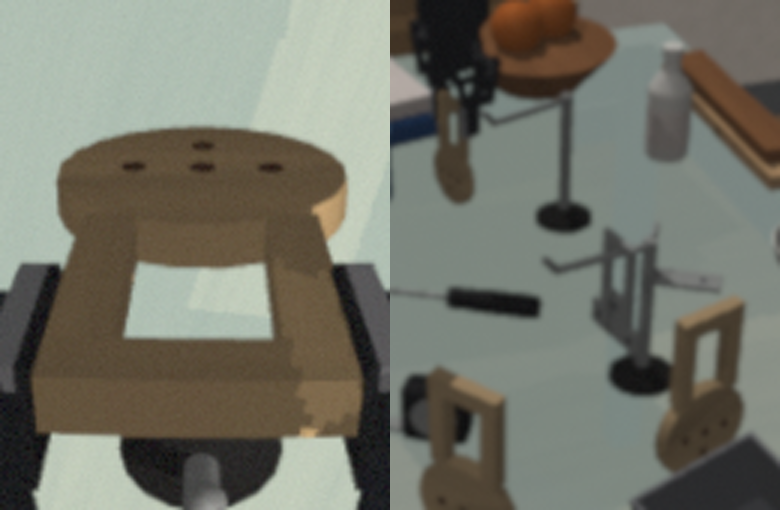

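Template aligned: its eye centre is at column 198 and the spare post at column 203 in the wrist crop. I'll slide it onto the prong.

drive_tool --rows "40 2 8 0 0; 40 0 12 0 0; 40 0 12 0 0; 40 0 12 0 0; 40 0 12 0 0; 40 0 0 0 0"

```text
clock: 7.3
eef_pos: [0.5364, 0.2692, 0.1628]
tool_rot: [0.592, 0.806, 0.001, 0.001]
ft_force: [0.1, 1.1, -0.6]
grip_width: 0.0472
```

drive_tool --rows "40 0 12 0 0; 40 0 12 0 0; 40 0 9 0 0; 40 0 0 0 0; 40 0 0 0 0"

```text
clock: 7.8
eef_pos: [0.5659, 0.2782, 0.1623]
tool_rot: [0.592, 0.806, -0.0, -0.0]
ft_force: [-0.6, 0.7, -1.3]
grip_width: 0.0472
```

```bash
python3 - <<'E'
from h import *
import pickle
o=bot.get_obs();print(o['ft_force'],o['ft_torque'])
go(.5677,.2776,.135,107.4)
c=bot.camera('wrist'); a=bot.camera('scene');b=bot.camera('side')
k=lambda i,f:cv2.resize(i[:,:,::-1],None,fx=f,fy=f,interpolation=cv2.INTER_CUBIC)
cv2.imwrite('pics/w4.png',np.hstack([k(a['image'][190:320,290:380],4),k(b['image'][95:225,220:310],4)]))
E
```

```text
[-0.64945105  0.7377425  -1.2759648 ] [0.02876682 0.00178769 0.02603282]
pos [0.5659 0.2782 0.1623] yaw 107.4 tilt [-0.001 -0.    -1.   ] | shift now-axes mm [-1.1  1.6 27.3] turn -0.0 | shift after turn [-1.1  1.6 27.3]
```

View pics/w4.png

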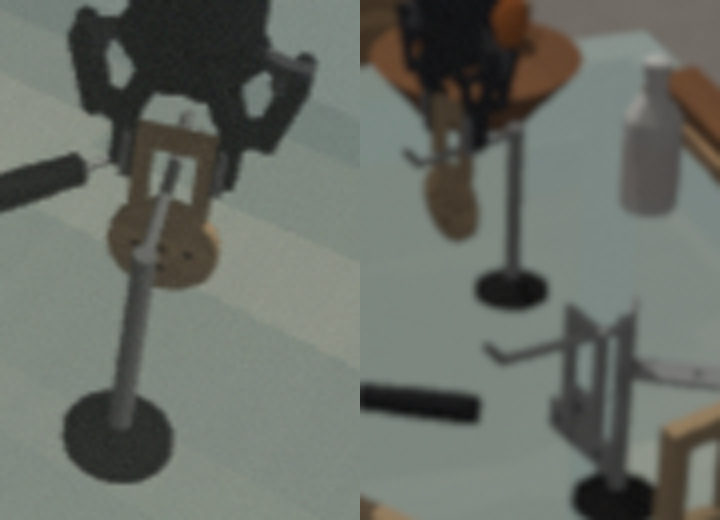

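The prong passes through the eye (scene crop (175,165)) and its tip shows beyond it at (187,122). I'll lower and release.

drive_tool --rows "40 0 0 9 0; 40 0 0 9 0; 40 0 0 5 0; 40 0 0 3 0; 40 0 0 1 0; 40 0 0 0 0"

```text
clock: 8.55
eef_pos: [0.5661, 0.2782, 0.1355]
tool_rot: [0.592, 0.806, -0.0, -0.0]
ft_force: [-1.4, -0.8, 1.1]
grip_width: 0.0468
```

drive_tool --rows "55 0 0 0 0; 65 0 0 0 0; 75 0 0 0 0; 85 0 0 0 0; 85 0 0 0 0; 85 0 0 -20 0; 85 0 0 -30 0; 85 0 0 -40 0; 85 0 0 -40 0; 85 0 0 0 0; 85 0 0 0 0"

```text
clock: 9.65
eef_pos: [0.567, 0.2786, 0.2667]
tool_rot: [0.592, 0.806, 0.002, 0.001]
ft_force: [0.2, 0.1, -0.6]
grip_width: 0.0847
```

```bash
python3 - <<'E'
from h import *
import pickle
go(.561,-.0255,.265,101.8)
c=bot.camera('wrist'); o=bot.get_obs(); b=bot.camera('side')
k=lambda i,f:cv2.resize(i[:,:,::-1],None,fx=f,fy=f,interpolation=cv2.INTER_CUBIC)
cv2.imwrite('pics/w5.png',np.hstack([k(c['image'][130:260,210:310],4),k(b['image'][95:225,220:310],4)]))
E
```

```text
pos [0.567  0.2786 0.2667] yaw 107.4 tilt [ 0.003  0.002 -1.   ] | shift now-axes mm [-288.5  -96.5    1.2] turn 0.097 | shift after turn [-296.5  -68.1    1.2]
```

View pics/w5.png

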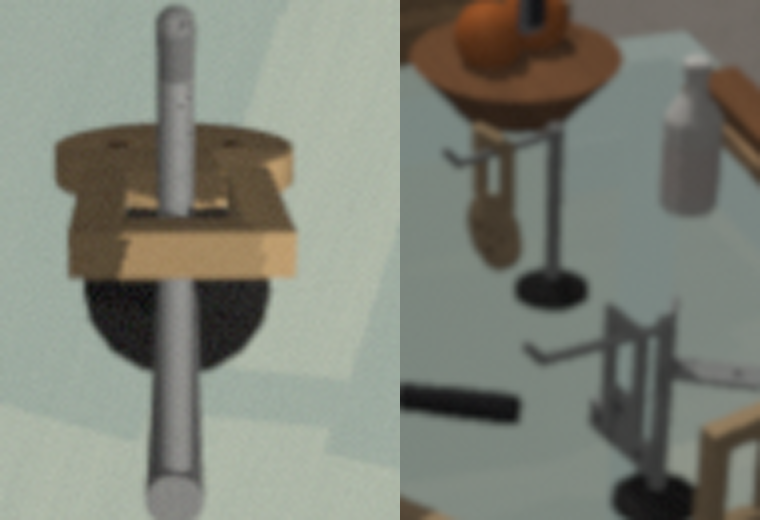

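The template hangs centred on the level part of the spare prong. Next, the bracket.

drive_tool --rows "85 0 0 0 0.094; 85 -40 -10 0 0; 85 -42 -10 0 0; 85 -42 -10 0 0; 85 -42 -10 0 0; 85 -42 -10 0 0; 85 -42 -10 0 0; 85 -42 -11 0 0; 85 0 0 0 0; 85 0 0 0 0"

```text
clock: 10.75
eef_pos: [0.5566, -0.0231, 0.2636]
tool_rot: [0.63, 0.776, -0.001, -0.001]
ft_force: [0.2, 0.7, 0.1]
grip_width: 0.0848
```

```bash
python3 - <<'E'
from h import *
go(.558,-.0258,.132,102)
E
```

```text
pos [ 0.5566 -0.0231  0.2636] yaw 101.8 tilt [-0.003  0.001 -1.   ] | shift now-axes mm [ -3.1   1.3 131.6] turn -0.003 | shift after turn [ -3.1   1.3 131.6]
```

drive_tool --rows "85 -3 1 30 0; 85 0 0 35 0; 85 0 0 35 0; 85 0 0 22 0; 85 0 0 10 0; 85 0 0 0 0; 40 0 0 0 0; 40 0 0 0 0; 40 0 0 0 0; 40 0 0 0 0; 40 0 0 0 0; 40 0 0 0 0"

```text
clock: 11.95
eef_pos: [0.5606, -0.0247, 0.1353]
tool_rot: [0.629, 0.777, 0.002, 0.002]
ft_force: [-0.9, 1.3, 5.5]
grip_width: 0.0466
```

drive_tool --rows "40 0 0 0 0; 40 0 0 -8 0; 40 0 0 -8 0; 40 0 0 -8 0; 40 0 0 0 0; 40 1 -17 0 0; 40 1 -17 0 0; 40 1 -17 0 0; 40 1 -17 0 0; 40 1 -17 0 0; 40 1 -22 0 0; 40 0 0 0 0"

```text
clock: 13.15
eef_pos: [0.45, -0.0414, 0.1569]
tool_rot: [0.63, 0.777, -0.001, -0.001]
ft_force: [-0.1, 0.2, -2.0]
grip_width: 0.0469
```

```bash
python3 - <<'E'
from h import *
print(bot.get_obs()['ft_force'])
go(.532,-.3575,.29,98.4)
b=bot.camera('side');a=bot.camera('scene')
k=lambda i,f:cv2.resize(i[:,:,::-1],None,fx=f,fy=f,interpolation=cv2.INTER_CUBIC)
cv2.imwrite('pics/w6.png',np.hstack([k(a['image'][130:260,190:290],4),k(b['image'][130:260,220:320],4)]))
E
```

```text
[-0.14771269  0.23799132 -2.02019846]
pos [ 0.45   -0.0414  0.1569] yaw 101.9 tilt [-0.004  0.    -1.   ] | shift now-axes mm [-326.1   14.4 -133.4] turn 0.062 | shift after turn [-324.6   34.5 -133.4]
```

View pics/w6.png

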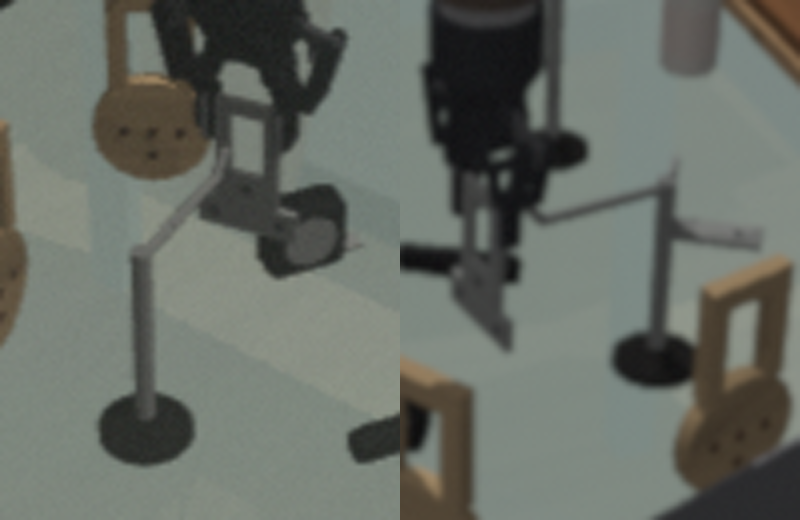

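The bracket is off the hook (side crop (480,260), well clear of the tip at (535,215)). I'll raise it and carry it over everything.

drive_tool --rows "40 0 0 -40 0; 40 0 0 -45 0; 40 0 0 -45 0; 40 0 0 0 0.062; 40 -40 4 0 0; 40 -40 4 0 0; 40 -40 4 0 0; 40 -40 4 0 0; 40 -40 4 0 0; 40 -40 4 0 0; 40 -40 5 0 0; 40 -40 5 0 0"

```text
clock: 14.45
eef_pos: [0.5349, -0.3547, 0.2868]
tool_rot: [0.653, 0.757, 0.0, 0.0]
ft_force: [0.4, -0.1, -1.6]
grip_width: 0.0468
```

drive_tool --rows "40 0 0 0 0; 40 0 0 0 0; 40 0 0 0 0"

```text
clock: 14.75
eef_pos: [0.534, -0.3522, 0.287]
tool_rot: [0.653, 0.757, 0.0, -0.0]
ft_force: [0.1, 0.9, -0.8]
grip_width: 0.0467
```

```bash
python3 - <<'E'
from h import *
import pickle
go(.532,-.3575,.111,98.4)
c=bot.camera('wrist');o=bot.get_obs();b=bot.camera('side')
pickle.dump((c,o),open('w7.pkl','wb'))
k=lambda i,f:cv2.resize(i[:,:,::-1],None,fx=f,fy=f,interpolation=cv2.INTER_CUBIC)
cv2.imwrite('pics/w7.png',np.hstack([k(c['image'][100:300,160:350],2),k(b['image'][180:380,240:430],2)]))
E
```

```text
pos [ 0.534  -0.3522  0.287 ] yaw 98.5 tilt [-0.     0.001 -1.   ] | shift now-axes mm [ -5.1  -2.8 176. ] turn 0.001 | shift after turn [ -5.1  -2.8 176. ]
```

View pics/w7.png

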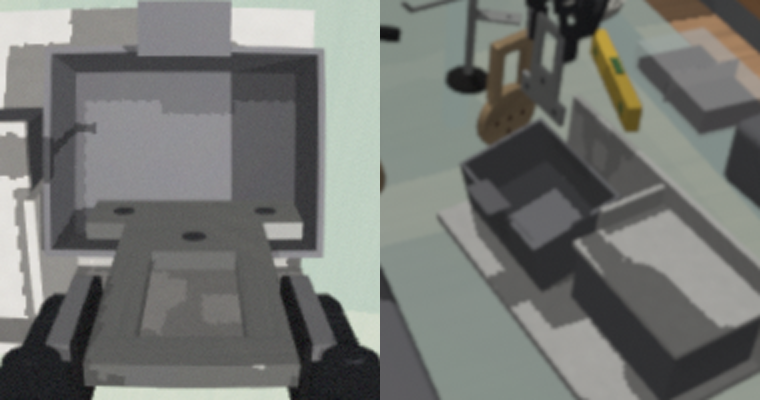

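The wrist view shows the bin rim spanning columns 50–322 and rows 52–252. The bracket is between the jaws above it and roughly centred. That was picture 12, so I'll check the rim numerically.

```bash
python3 - <<'E'
from h import *
import pickle
np.set_printoptions(precision=4,suppress=True)
c,o=pickle.load(open('w7.pkl','rb'))
q=[wz(c,o,160+x/2-.25,100+y/2-.25,z) for x,y,z in((48,53,.093),(323,50,.093),(48,256,.122),(323,254,.122))]
for p in q: print(p)
print('mouth',np.mean(q,0))
E
```

```text
[ 0.4918 -0.4411  0.093 ]
[ 0.4669 -0.2853  0.093 ]
[ 0.6039 -0.4246  0.122 ]
[ 0.5791 -0.2683  0.122 ]
mouth [ 0.5354 -0.3548  0.1075]
```

drive_tool --rows "40 -3 -1 25 0; 40 0 0 35 0; 40 0 0 35 0; 40 0 0 25 0; 40 0 0 20 0; 40 0 0 15 0; 40 0 0 10 0; 40 0 0 5 0; 40 0 0 0 0; 40 0 0 0 0"

```text
clock: 15.85
eef_pos: [0.5338, -0.356, 0.1185]
tool_rot: [0.653, 0.757, 0.0, 0.001]
ft_force: [-0.2, 0.5, -1.7]
grip_width: 0.047
```

drive_tool --rows "40 0 0 4 0; 40 0 0 4 0; 40 0 0 3 0; 40 0 0 0 0; 40 0 0 0 0"

```text
clock: 16.35
eef_pos: [0.5331, -0.3558, 0.1061]
tool_rot: [0.653, 0.757, -0.0, -0.0]
ft_force: [-0.9, -0.1, -1.0]
grip_width: 0.0468
```

Still no contact, and the bottom edge is about 1–2 mm off the floor. Release gently and rise.

drive_tool --rows "52 0 0 0 0; 60 0 0 0 0; 70 0 0 0 0; 80 0 0 0 0; 80 0 0 0 0; 80 0 0 0 0; 80 0 0 0 0"

```text
clock: 17.05
eef_pos: [0.5332, -0.3559, 0.1064]
tool_rot: [0.653, 0.757, 0.0, 0.0]
ft_force: [-0.0, 0.3, -0.5]
grip_width: 0.0803
```

drive_tool --rows "80 0 0 -15 0; 80 0 0 -25 0; 80 0 0 -40 0; 80 0 0 -40 0; 80 0 0 -40 0; 80 0 -20 -30 0; 80 0 0 0 0; 80 0 0 0 0; 80 0 0 0 0"

```text
clock: 17.95
eef_pos: [0.5131, -0.3585, 0.2949]
tool_rot: [0.653, 0.757, -0.0, -0.001]
ft_force: [0.3, -0.1, -0.4]
grip_width: 0.0802
```

```bash
python3 - <<'E'
from h import *
import pickle
np.set_printoptions(precision=4,suppress=True)
c=bot.camera('wrist');o=bot.get_obs();b=bot.camera('side');a=bot.camera('scene')
cs=pickle.load(open('c0.pkl','rb')); _,_=0,0
pickle.dump((c,o,a,b),open('w8.pkl','wb'))
# change vs start, side view: bin area, in world at z~.1
d=np.abs(b['image'].astype(int)-cs['side']['image']).sum(2); m=((cv2.blur(d.astype(np.float32),(3,3))>50)*255).astype(np.uint8)
n,l,st,ce=cv2.connectedComponentsWithStats(m)
for s,q in zip(st[1:],ce[1:]):
    if s[4]>25: print(s,q,onz(b,*q,.08))
d=np.abs(a['image'].astype(int)-cs['scene']['image']).sum(2); m=((cv2.blur(d.astype(np.float32),(3,3))>50)*255).astype(np.uint8)
n,l,st,ce=cv2.connectedComponentsWithStats(m); print('scene')
for s,q in zip(st[1:],ce[1:]):
    if s[4]>25: print(s,q)
# template wood mask on the spare hook, both views
def wood(i,x,y,w,h):
    r=i[y:y+h,x:x+w].astype(int); k=(r[...,0]-r[...,2]>25)&(r[...,0]>70); v,u=np.nonzero(k); return u.min()+x,u.max()+x,v.min()+y,v.max()+y,k.sum()
print(wood(a['image'],310,205,50,70),wood(b['image'],232,124,22,40))
for X in [(.568,.278,.172),(.568,.278,.048)]: print(proj(a,np.array(X)),proj(b,np.array(X)))
# coarse ascii of wrist in bin
g=cv2.cvtColor(c['image'],cv2.COLOR_RGB2GRAY)[100:260,150:360]
for r in cv2.resize(g,(84,36),interpolation=cv2.INTER_AREA): print(''.join(' .:-=+*#%@'[v*10//256] for v in r))
E
```

```text
[   0    0   76  219 7947] [ 22.4326 121.5513] [-0.1425  0.7549  0.08  ]
[   59     0   301   215 22041] [219.8562  76.4777] [0.6955 0.9993 0.08  ]
[361   0   9  28 111] [364.1081  10.3514] [2.0203 1.9545 0.08  ]
[ 72 104   4   9  28] [ 73.7857 107.5357] [0.0437 0.8316 0.08  ]
[167 121  46  17 323] [190.3591 128.4613] [0.4379 0.5118 0.08  ]
[236 125  15  38 389] [243.072  145.3393] [0.581  0.3278 0.08  ]
[ 253  171   31   47 1042] [267.7342 195.0643] [0.5503 0.01   0.08  ]
[ 99 242  20  27 342] [109.5322 253.9064] [ 0.0814 -0.1128  0.08  ]
[ 38 261  24  26 473] [ 48.1374 273.9873] [-0.062  -0.1406  0.08  ]
[287 266  12  14  52] [292.0192 272.4038] [ 0.4853 -0.3195  0.08  ]
[305 287  10  11  47] [310.1489 291.5745] [ 0.4992 -0.3916  0.08  ]
[ 337  299   67   59 1036] [373.4498 331.9363] [ 0.575  -0.5415  0.08  ]
[184 312  64  24 881] [219.8774 324.2293] [ 0.2763 -0.4173  0.08  ]
[339 339  41  45 556] [359.196  365.5701] [ 0.5041 -0.6053  0.08  ]
scene
[ 119    0   81  101 2453] [146.7905  53.3983]
[ 294    0  115  122 5065] [353.3056  41.8914]
[399   0  24  31 375] [409.6693  14.688 ]
[... 509 characters left out ...]

[218 204   6   9  45] [220.8667 207.9333]
[314 230  29  40 707] [329.3168 250.3281]
[ 443  265   30   58 1099] [457.2111 296.4313]
(np.int64(323), np.int64(343), np.int64(228), np.int64(259), np.int64(100)) (np.int64(238), np.int64(248), np.int64(125), np.int64(160), np.int64(201))
(np.float64(332.03872082192123), np.float64(232.32832701054446)) (np.float64(244.40452242352606), np.float64(127.9433589847739))
(np.float64(326.27075236946223), np.float64(268.65948250169913)) (np.float64(244.079494841515), np.float64(160.65618727643044))<stdin>:23: RuntimeWarning: overflow encountered in scalar multiply
Traceback (most recent call last):
OverflowError: Python integer 256 out of bounds for uint8
```

```bash
python3 - <<'E'
from h import *
import pickle
c,o,a,b=pickle.load(open('w8.pkl','rb'))
go(0,0,0,0)
# where a leaning bracket and the rim would appear: invert by search on grid of rays at z=.1
g=cv2.cvtColor(c['image'],cv2.COLOR_RGB2GRAY)
# rectify the plane z=.10 to a top view, 4 mm cells: rows -x->+x, cols -y->+y in bin axes (yaw 9 deg)
f=foc(c);R=Rn.from_quat(o['tool_rot']).as_matrix();M=np.array(c['tool_from_camera'])
t=np.radians(9);ex=np.array([np.cos(t),np.sin(t),0]);ey=np.array([-np.sin(t),np.cos(t),0])
def pix(X):
    q=M[:3,:3].T@(R.T@(X-o['eef_pos'])-M[:3,3]);r=np.linalg.norm(q[:2]);th=np.arctan2(r,q[2]);return c['cx']+f*th*q[0]/r,c['cy']+f*th*q[1]/r
g=cv2.GaussianBlur(g,(3,3),0)
for i in range(-84,84,4):
    s=''
    for j in range(-100,100,2):
        u,v=pix(np.array([.5354,-.3548,.1])+ex*i/1000+ey*j/1000); u,v=int(round(u)),int(round(v))
        s+=' .:-=+*#%@'[min(9,int(g[v,u])*12//256)] if 0<=u<512 and 0<=v<384 else '?'
    print('%4d'%i,s)
E
```

```text
pos [ 0.5132 -0.3583  0.2944] yaw 98.5 tilt [-0.003  0.002 -1.   ] | shift now-axes mm [ 429.2 -454.2  296.5] turn 1.718 | shift after turn [-512.4 -357.7  296.5]
 -84 @@@@@@@@@@@@@@@@@@%*********************######**************###%@@@@@@@@@@@@@@@@@@@@@@@@@%%%%%%%%%%@
 -80 @@@@@@@@@@@@@@@@@@%********************+**++********++*+*******%@@@@@@@@@@@@@@@@@@@@@@@@%%%%%%%%%%%%
 -76 @@@@@@@@@@@@@@@@@%********************++++++**+++*+++****+***+*%@@@@@@@@@@@@@@@@@@@@@@@@@%%%%%%%%%%%
 -72 @@@@@@@@@@@@@@@@@@%******************+=***********************#%@@@@@@@@@@@@@@@@@@@@@@@%%%%%%%%%%%%%
 -68 @@@@@#%@%%@@%%@@@%*******************+=*########################%@@@@@@@@@@@@@@@@@@@@@@%%@%%%%%%%%%%
 -64 *************************************+=+++++++++++++++++++++++++*%%@@@@@@@@@@@@@@@@@@@@@%%%%%%%%%%%%
 -60 *********************************++=++++++++++++++++++++++++++++******#%%%%%%%%%%%%%%%%%%%%%%%%%%%%%
 -56 ************+=---------------------::=+++++++++++*++++++++++*+++=====+++++++++++++++++++*#%%%%%%%%%%
 -52 ************+---------::::::::::::::::--+++++--:::::::----+++++=-:::::::::::::::::::
[... 2814 characters left out ...]
:::::::::::::::::::::::::::::::::::::::::::::::::::::-**%%%%@@%%
  60 *%@@@*=++=-::::::::::::::::::::::::::::::::::::::::::::::::::::::::::::::::::::::::::::::-+*#%%%@%%%
  64 *#@@%#**++++++++++++++++++++++++++++++++++++++++++++++++++++++++++++++++++++=============++*#%%%%%%%
  68 *#@@@#**********+++++++++++++++++++++*********************************************++**######%%%%@@%%
  72 *%@@@**********+====+================================================================*%%%%%%%%%%%%%%
  76 *#@@%#********+====+++++++++++++++++++++++++++++++++++++++++++++++++++++++++++++++++++*%%%%%@@%@%%%%
  80 *#@@%#********====+++++++++++++++++++++++++++++++++++++++++++++++++++++++++++++++++++++#%@@%%%%%%%%%
```

The top view shows the bracket in the bin, its cross-piece on the floor and its neck leaning on the -x wall. The template is on the spare hook and the gripper is clear, so I'll hand in.

```bash
python3 -c "
from h import *
print(bot.get_obs()['joint_vel'].round(3)); print(bot.job_done())"
```

```text
[-0.001 -0.003  0.006  0.003 -0.001 -0.   ]
the job is handed in; nothing more can be done
None
```

I moved the small plywood template to the spare hook, then took the T-bracket off its hook and put it in the tilted grey bin. I handed the job in at about 18 s on the robot's clock.

- **Template:** It hangs by its eye on the level part of the prong, about 60 mm from the post. I saw this in a wrist picture after release, and the final scene picture still shows a change where the template should be.
- **Bracket:** A top view worked out from the last wrist picture shows its cross-piece on the bin floor and its neck leaning on the -x wall. I had used all 12 picture views by then, so I checked this from pixel values and did not view a picture.
- **Robot:** At hand-in the gripper was open and clear of everything, the arm was still, and every force reading I took was below 10 N.

**Checks that disagreed:** An early wrist view of the spare hook's tip was about 8 mm off the two-camera estimate. I used the two-camera value and the template went on without contact. The final wood-colour check on the scene picture caught only part of the template, probably because that side is shaded.

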